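Slide a test panel under the colour-measuring bridge and take a reading

TASK

Push the orange test panel flat along the bench, end first, under the red measuring bridge until it is fully home and square against the end stop, without lifting or tipping it. Then press the yellow button on the bridge fully down to take the reading, leaving the panel fully home. Only push things with the fingers, pick nothing up, and leave everything else on the bench undisturbed.

Things in the scene. Friction and masses are not known exactly. Their poses are not given: they have to be found in the camera images.
- panel: the orange painted fibreboard test panel, 140 x 100 x 12 mm (its x, y, z), about 0.13 kg, lying flat and loose on the bench. Origin: centre of its underside. x runs along its 140 mm length, towards the end that faces the bridge's mouth; z is up. Both ends are alike. It slides on the bench against friction of roughly 1 N when pushed.
- bridge: red measuring bridge, fixed. Origin: on the bench under the centre of its head; x is the slide-in direction, y left of that, z up. Head 90 mm deep (x -45 to +45), 164 wide, underside 15 mm and top 55 mm above the bench (3 mm headroom over the panel). Fully home, the panel's origin is at x = -25 mm, y = 0, and 50 mm of its length still stands out in front.
- mouth (a point): middle of the entrance to the lane under the bridge, on the bench, at x = -45 mm in the bridge's frame. The straight lane is 114 mm wide (y -57 to +57 mm) between two dark feet. Two aluminium wings, 15 mm high, spread from the lane's edges here outward to about y = +-79 mm at x = -78 mm, and guide the panel in.
- stop (a point): middle of the near face of the fixed steel end stop, on the bench, at x = +45 mm in the bridge's frame; the panel's leading 100 mm edge lies against it when fully home. The stop is 24 mm high.
- read_button_top (a point): centre of the top of the yellow round push button (28 mm diameter) in the middle of the bridge's head; it is pressed straight down
- read_button (a joint): travel of the yellow button in m: 0 is up, 0.006 is fully down, which takes 5 N; it springs back by itself
- spare_panel: blue painted fibreboard panel, otherwise the same size as the orange one (140 x 100 x 12 mm), lying flat off to the right; leave it alone; origin: centre of underside
- jar_red: small red paint sample jar with white cap, 44 mm diameter, 54 mm high, upright in a row beyond the work; leave it alone; origin: centre of underside
- jar_yellow: small yellow paint sample jar, same size and row; leave it alone; origin: centre of underside
- jar_violet: small violet paint sample jar, same size and row; leave it alone; origin: centre of underside
- applicator: small steel film applicator shaped like a little gate, 30 x 80 x 30 mm, standing between the bridge and the robot; leave it alone; origin: centre of underside
- spatula: spatula about 200 mm long lying flat to the right; leave it alone; origin: below its middle
- mixing_cup: white plastic mixing cup, 66 mm diameter, 75 mm high, upright, to the left beyond the bridge; leave it alone; origin: centre of underside
- paint_tin: metal paint tin, 90 mm diameter, 110 mm high, upright, to the left beyond the bridge; leave it alone; origin: centre of underside
Not all that is in view belongs to the job. Of the things that look like the bridge, the largest one is meant.

How it is judged (in metres and radians):
On the way, in this order (a step that is already met when the one before it is completed fails the run):
1. the panel lies fully home under the bridge, against the end stop (x of panel in the frame of bridge between -0.03 and -0.02 m and y of panel in the frame of bridge between -0.01 and 0.01 m and angle between the x axis of panel and the x axis of bridge, either way round below 0.07 rad and angle between panel's own z axis and vertical below 0.05 rad and height (world z) of panel below 0.005 m), for 0.2 s.
2. the yellow button is pressed down with the panel fully home (all of step 1 and value of joint read_button above 0.004 m), for 0.1 s.
At the end, for the whole second after the job is handed in: The panel is flat on the bench, within 5 mm of fully home along the lane (against the stop), within 10 mm of the lane's centre line and within 4 degrees of square to the bridge; it is at rest and the button, having been pressed at least 4 mm, is up again (all of step 1 and value of joint read_button below 0.002 m and linear speed of panel below 0.01 m/s); the robot touches nothing.
It fails at once if the panel is lifted off the bench (height (world z) of panel above 0.008 m).
It fails at once if the panel is tipped by more than 6 degrees (angle between panel's own z axis and vertical above 0.105 rad).
It fails at once if another thing on the bench is moved by more than 15 mm (distance of any of spare_panel, jar_red, jar_yellow, jar_violet, applicator, spatula, mixing_cup, paint_tin from where it was at the start of the episode above 0.015 m).
It also fails if it takes over 54 s, if anything falls off the work surface, if the arm or the gripper's body presses on something with over 40 N, if the wrist force passes 120 N, or if a joint passes its speed limit or range.

ROBOT

A 6-joint arm with a two-finger parallel gripper is mounted at the origin on the work surface. World frame = base frame: x ahead of the robot, y to its left, z up, the work surface at z = 0. Lengths are in mm, angles in rad, forces in N, time in s.
With the tool pointing down it reaches from about 325 to 900 mm from the base axis. Payload 6.1 kg.
Tool frame: the origin (TCP) lies between the finger pads; the fingertips stand 25 mm ahead of it and the grasp point (between the pads) lies 6 mm ahead of it; z points along the fingers, y is the line along which they close (so a half turn about z gives the same grasp; the last joint's range is limited). The gripper opens to 87 mm and grips with 3 to 60 N. Pads are 19 mm wide; open, the fingers measure 117 mm over their backs; the gripper's body (75 mm by 190 mm) begins 51 mm behind the grasp point.
Start: joints at [0.983, 0.22, 1.526, -0, 1.395, -0.126], TCP at [278.472, 559.526, 247.538] pointing down, gripper open.
Joint ranges: [-2.98, 2.98], [-0.91, 2.08], [0.09, 2.57], [-1.24, 4.39], [0.2, 2.65], [-2.68, 2.68]. Speed limits (rad/s): [2.57, 2.57, 3.01, 3.14, 3.14, 3.14].

INTERFACE

Orientations are given as a unit quaternion [w, x, y, z].
In Python, from plant import * gives the robot as it stands.
- The arm moves only by the shell command python3 -m pendant 'ROWS' [FORCE]. ROWS is JSON, a list of rows, each a list of 3 entries, a list of its own where there are three numbers: the shift along the world's x, y, z in units of 0.04 m (1.0 is 0.04 m), then the turn, a rotation vector about the world's x, y, z in units of pi/2 rad (1.0 is pi/2 rad), then the opening, from -1 (shut) to 1 (fully open). In form: [[[x, y, z], [rx, ry, rz], grip], ...]. A call has 1 to 12 rows; each row shifts and turns the commanded pose from where the row before left it; what a row does not reach is not made up. A row lasts 1/12 s, in which the tool goes at most 41.7 mm and 7.16 degrees, less where a joint would pass 70% of its speed; a pose out of reach is approached as far as the arm can. A call with a number of a shift or a turn outside -1 to 1 is refused whole. A call with a gripper value outside its range is refused whole. The fingers move at their own pace and stop on an object; FORCE is the grip in N (left out, the last holds). Time passes only in rows, so rows that do not move let the fingers close. It gives the time, the measured TCP pose, the force, the opening and the grip force at its end, in the units of the state.
- get_state(): the state, without advancing time (a new reading comes with each control period).
- snapshot(name): name is "scene" or "top" or "wrist"; returns a dict with "image" (480x640x3 uint8, red, green, blue), "mtx" (3x3 intrinsics, pixels), "R" (3x3) and "t" (3): a world point X has camera coordinates R X + t. Camera axes: x right, y down, z forward; pixel columns grow to the right and rows downward; lengths in mm; the calibration is good to about 2 mm. A picture is of the moment at which its call begins. There is no depth.
- sign_off(): hands the job in; it is judged then, once.
The state is a dict: "clock": time; "joint_pos": joint angles; "qd": joint speeds; "tau": joint torques, N m; "tcp_pos": TCP position; "tcp_rot": TCP orientation; "wrist_force": force on the tool from outside, world axes, zero at the start; "ft_torque": the same for the moment, N m; "grip_width": finger opening in mm; "grasp_force": force on a finger pad.
Only numpy, scipy, OpenCV 4.12 (cv2) and the standard library are available. Lean on these libraries where they do the work, as an engineer would, in place of code of your own. Each camera call takes 0.05 s, during which the arm holds its last target. There are 200 camera calls.

## Working session

There is one attempt and no reset: what is moved stays moved. The work goes in short steps, Python scripts to look and compute and a shell command to move; the robot and the scene stay as the last step left them, time stands still between calls to the robot, and variables do not carry over. Pictures are saved under pics/ and viewed, at most 10 in all, crops included, and the job is handed in when it is done.

```bash
mkdir -p pics; ls
python3 - <<'E'
from plant import *
import cv2,pickle
d={}
for n in("scene","top"):
    s=snapshot(n); d[n]=s; cv2.imwrite(f"pics/{n}0.png",s["image"][:,:,::-1])
pickle.dump(d,open("d0.pkl","wb"))
st=get_state();print({k:st[k] for k in("clock","tcp_pos","tcp_rot","grip_width")})
E
```

```text
pics
{'clock': 0.1, 'tcp_pos': array([278.18233453, 559.0686424 , 246.5057377 ]), 'tcp_rot': array([-3.20372474e-04,  2.28847345e-01,  9.73461885e-01, -8.65245068e-04]), 'grip_width': 86.8964395193036}
```

View pics/scene0.png

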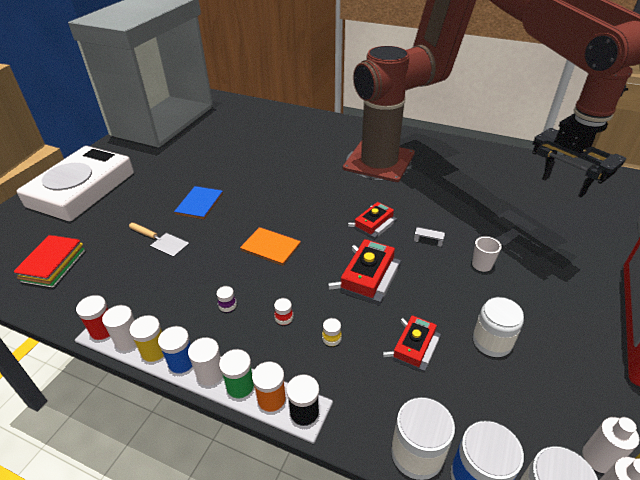

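View pics/top0.png

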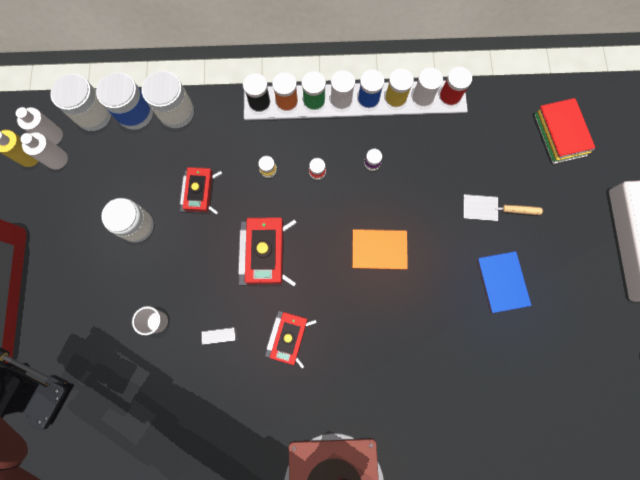

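The bench from above: orange panel at about (380,249), and the largest bridge at (264,251) with its mouth facing right, towards the panel. Smaller decoy bridges are at (197,190) and (288,338). Next I measure these.

```bash
cat > h.py <<'E'
import cv2,numpy as np
def ray(s,px,z):
    u=cv2.undistortPoints(np.float64([[px]]),s["mtx"],None)[0,0]
    R=np.array(s["R"]);t=np.array(s["t"]).ravel()
    d=R.T@np.array([u[0],u[1],1]);c=-R.T@t
    return c+d*(z-c[2])/d[2]
def blobs(s,lo,hi,amin=40,roi=None):
    h=cv2.cvtColor(s["image"],cv2.COLOR_RGB2HSV)
    m=cv2.inRange(h,np.array(lo),np.array(hi))
    if roi: k=np.zeros_like(m);k[roi[1]:roi[3],roi[0]:roi[2]]=255;m&=k
    cs,_=cv2.findContours(m,cv2.RETR_EXTERNAL,cv2.CHAIN_APPROX_NONE)
    return sorted([c for c in cs if cv2.contourArea(c)>amin],key=cv2.contourArea,reverse=True)
def rect(s,c,z):
    P=np.float32([ray(s,p[0],z)[:2] for p in c.astype(float)])
    r=cv2.minAreaRect(P);return r
def tri(s1,p1,s2,p2):
    P=[np.array(s["mtx"])@np.c_[np.array(s["R"]),np.array(s["t"]).ravel()] for s in(s1,s2)]
    X=cv2.triangulatePoints(P[0],P[1],np.float64(p1).reshape(2,1),np.float64(p2).reshape(2,1)).ravel();return X[:3]/X[3]
def cen(c):
    m=cv2.moments(c);return np.array([m["m10"]/m["m00"],m["m01"]/m["m00"]])
E
python3 - <<'E'
from h import *;import pickle
d=pickle.load(open("d0.pkl","rb"));T,S=d["top"],d["scene"]
o=blobs(T,(8,150,120),(18,255,255),200,(330,200,430,300))[0];print("panel top",rect(T,o,12))
o2=blobs(S,(8,150,120),(18,255,255),200,(220,210,320,280))[0];print("panel scene",rect(S,o2,12))
r=cv2.bitwise_or
h=cv2.cvtColor(T["image"],cv2.COLOR_RGB2HSV)
m=cv2.inRange(h,(0,160,130),(6,255,255))|cv2.inRange(h,(174,160,130),(180,255,255));m[:, :230]=0;m[:,300:]=0;m[:200]=0;m[300:]=0
c=max(cv2.findContours(m,0,1)[0],key=cv2.contourArea);print("bridge",rect(T,c,55),cv2.boundingRect(c))
y1=blobs(T,(22,150,120),(33,255,255),20,(240,230,290,265));y2=blobs(S,(22,150,120),(33,255,255),20,(350,240,390,275))
print([ (cen(c),cv2.boundingRect(c)) for c in y1],[(cen(c),cv2.boundingRect(c)) for c in y2])
print("button",tri(T,cen(y1[0]),S,cen(y2[0])))
# wings/bright
w=cv2.inRange(h,(0,0,170),(180,60,255));w[:,:225]=0;w[:,305:]=0;w[:205]=0;w[300:]=0
for c in cv2.findContours(w,0,1)[0]:
    if cv2.contourArea(c)>8: print("alu",cen(c),[np.round(ray(T,p,15)[:2]) for p in cv2.boxPoints(cv2.minAreaRect(c)).astype(float)])
for n in d: print(n,-np.array(d[n]["R"]).T@np.array(d[n]["t"]).ravel())
big=[cv2.resize(T["image"][190:310,225:425,::-1],None,fx=4,fy=4,interpolation=2)]
cv2.imwrite("pics/crop0.png",big[0])
E
```

```text
panel top ((557.303466796875, -139.45477294921875), (141.3893280029297, 99.60199737548828), 87.9954833984375)
panel scene ((557.8046875, -137.2823944091797), (143.29132080078125, 102.40628814697266), 86.74395751953125)
bridge ((557.0955810546875, 152.1358642578125), (87.53766632080078, 161.44491577148438), 88.13843536376953) (245, 218, 37, 65)
[] [(array([368.76155718, 256.44038929]), (364, 252, 11, 10))]Traceback (most recent call last):
  File "<stdin>", line 11, in <module>
IndexError: list index out of range
```

Run:
```python
from h import *;import pickle
d=pickle.load(open("d0.pkl","rb"));T,S=d["top"],d["scene"]
print(cv2.cvtColor(T["image"][248:249,258:268],cv2.COLOR_RGB2HSV)[0].tolist())
h=cv2.cvtColor(T["image"],cv2.COLOR_RGB2HSV)
y1=blobs(T,(20,130,90),(38,255,255),10,(250,235,275,262));y2=blobs(S,(22,150,120),(33,255,255),20,(350,240,390,275))
for c in y1: print("button",cen(c),cv2.boundingRect(c),tri(T,cen(c),S,cen(y2[0])),ray(T,cen(c),65),ray(S,cen(y2[0]),65))
w=cv2.inRange(h,(0,0,170),(180,60,255));w[:,:225]=0;w[:,305:]=0;w[:205]=0;w[300:]=0
for c in cv2.findContours(w,0,1)[0]:
    if cv2.contourArea(c)>8: print("alu",cen(c),[np.round(ray(T,p,15)[:2]).tolist() for p in cv2.boxPoints(cv2.minAreaRect(c)).astype(float)])
for n in d: print(n,-np.array(d[n]["R"]).T@np.array(d[n]["t"]).ravel())
cv2.imwrite("pics/crop0.png",cv2.resize(T["image"][190:310,225:425,::-1],None,fx=4,fy=4,interpolation=2))
```

```text
[[28, 139, 251], [29, 136, 251], [29, 135, 251], [29, 132, 251], [29, 130, 251], [29, 129, 252], [30, 128, 251], [30, 126, 251], [29, 130, 250], [26, 151, 235]]
button [261.98018018 247.52252252] (257, 242, 11, 12) [558.12836602 154.89285212  72.47631041] [560.05935659 154.79291084  65.        ] [550.11185017 153.61959369  65.        ]
alu [288.21428571 279.97619048] [[492.0, 113.0], [499.0, 108.0], [477.0, 77.0], [470.0, 82.0]]
alu [262.41387856 273.96034696] [[513.0, 182.0], [512.0, 139.0], [491.0, 139.0], [493.0, 182.0]]
alu [241.9468489  252.04935459] [[504.0, 222.0], [619.0, 219.0], [618.0, 203.0], [503.0, 207.0]]
alu [288.70833333 224.8375    ] [[622.0, 111.0], [643.0, 78.0], [635.0, 73.0], [614.0, 106.0]]
scene [1422.12681323  404.53491405  919.29491943]
top [ 335.18674218   14.77645786 1132.85578385]
```

View pics/crop0.png

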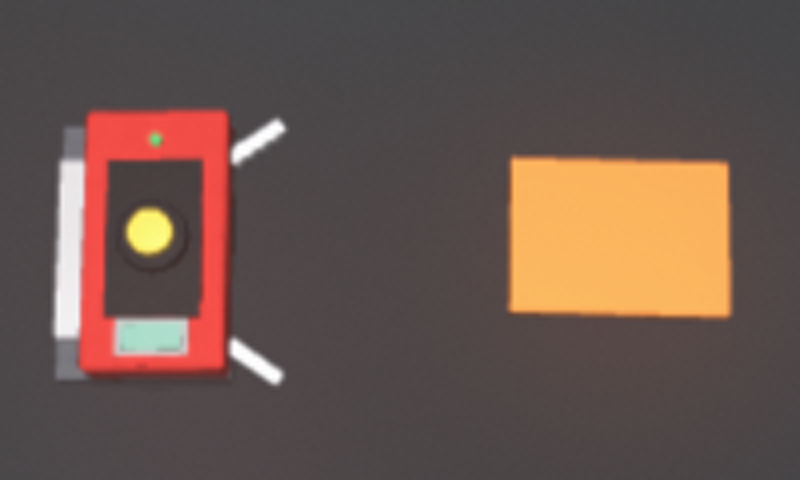

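The crop shows the bridge, its wings opening to the right, and the panel about 7 mm off the lane line in +x. Lane direction is about (0.028, 1). The bridge centre is near (558,154) and the panel at (557,-139). I'll nudge it sideways first with two fingers.

```bash
python3 -m pendant '[[[0.5,-0.97,0],[0,0,0.07],0.4],[[0.5,-0.97,0],[0,0,0.07],0.4],[[0.5,-0.97,0],[0,0,0.07],0.4],[[0.5,-0.97,0],[0,0,0.067],0.4],[[0.5,-0.97,0],[0,0,0],0.4],[[0.5,-0.97,0],[0,0,0],0.4],[[0.5,-0.97,0],[0,0,0],0.4],[[0.5,-0.97,0],[0,0,0],0.4],[[0.5,-0.97,0],[0,0,0],0.4],[[0.5,-0.97,0],[0,0,0],0.4],[[0.5,-0.97,0],[0,0,0],0.4],[[0.5,-0.97,0],[0,0,0],0.4]]'
python3 -m pendant '[[[0.5,-0.97,0],[0,0,0],0.4],[[0.5,-0.97,0],[0,0,0],0.4],[[0.5,-0.97,0],[0,0,0],0.4],[[0.5,-0.97,-0.5],[0,0,0],0.4],[[0.5,-0.97,-0.8],[0,0,0],0.4],[[0.5,-0.97,-1],[0,0,0],0.4],[[0,0,-1],[0,0,0],0.4],[[0,0,0],[0,0,0],0.4],[[0,0,0],[0,0,0],0.4]]'
```

```text
clock: 1.1
tcp_pos: [507.8, 113.1, 247.3]
tcp_rot: [-0.0, 0.013, 1.0, 0.0]
wrist_force: [1.1, 0.8, -0.0]
grip_width: 60.9
grasp_force: 0.0
clock: 1.85
tcp_pos: [609.0, -86.5, 134.0]
tcp_rot: [-0.004, 0.014, 1.0, 0.001]
wrist_force: [-0.0, -0.3, 1.0]
grip_width: 61.1
grasp_force: 0.0
```

```bash
python3 -m pendant '[[[0.3,-0.66,0],[0,0,0],0.4],[[0.3,-0.66,0],[0,0,0],0.4],[[0,0,-0.7],[0,0,0],0.4],[[0,0,-0.7],[0,0,0],0.4],[[0,0,-0.6],[0,0,0],0.4],[[0,0,-0.4],[0,0,0],0.4],[[0,0,-0.22],[0,0,0],0.4],[[0,0,0],[0,0,0],0.4],[[0,0,0],[0,0,0],0.4]]'
```

```text
clock: 2.6
tcp_pos: [636.9, -139.4, 34.7]
tcp_rot: [0.001, 0.013, 1.0, -0.0]
wrist_force: [-0.4, -0.4, -0.1]
grip_width: 60.7
grasp_force: 0.0
```

Run:
```python
from plant import *;from h import *
T=snapshot("scene");cv2.imwrite("pics/s1.png",cv2.resize(T["image"][150:330,180:420,::-1],None,fx=3,fy=3))
```

```text
(no output)
```

View pics/s1.png

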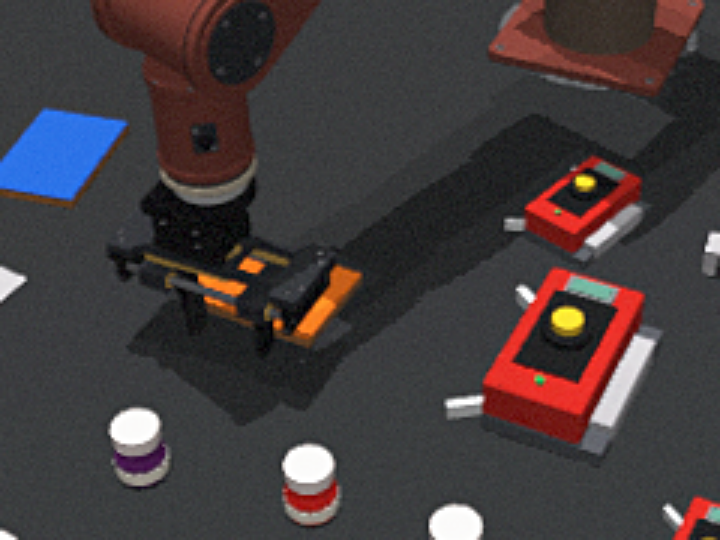

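The two fingers stand just beside the panel's far long edge (crop about 190-265, 330), clear of it. I'll lower slightly and push to TCP x of about 609.

```bash
python3 -m pendant '[[[0,0,-0.13],[0,0,0],0.4],[[-0.2,0,0],[0,0,0],0.4],[[-0.2,0,0],[0,0,0],0.4],[[-0.1,0,0],[0,0,0],0.4],[[-0.1,0,0],[0,0,0],0.4],[[-0.05,0,0],[0,0,0],0.4],[[-0.05,0,0],[0,0,0],0.4],[[0,0,0],[0,0,0],0.4],[[0,0,0],[0,0,0],0.4]]'
python3 -m pendant '[[[0.2,0,0],[0,0,0],0.4],[[0.3,0,0.2],[0,0,0],0.4],[[0,0,1],[0,0,0],0.4],[[0,0,1],[0,0,0],0.4],[[0,-1,0.3],[0,0,0],0.4],[[0,-1,0],[0,0,0],0.4],[[0,-1,0],[0,0,0],0.4],[[-0.5,-1,0],[0,0,0],0.4],[[-0.5,0,0],[0,0,0],0.4],[[-0.6,0,0],[0,0,0],0.4],[[0,0,0],[0,0,0],0.4],[[0,0,0],[0,0,0],0.4]]'
python3 - <<'E'
from plant import *;from h import *
T=snapshot("top")
cv2.imwrite("pics/t2.png",T["image"][150:400,150:600,::-1])
for c in blobs(T,(8,150,120),(18,255,255),200,(300,180,450,320)):print(cen(c),rect(T,c,12))
E
```

```text
clock: 3.4
tcp_pos: [607.6, -139.7, 27.5]
tcp_rot: [-0.0, 0.013, 1.0, -0.0]
wrist_force: [0.2, -0.4, 0.5]
grip_width: 60.9
grasp_force: 0.0
clock: 4.4
tcp_pos: [564.6, -297.2, 127.1]
tcp_rot: [-0.0, 0.014, 1.0, 0.0]
wrist_force: [1.3, 0.6, 0.4]
grip_width: 61.1
grasp_force: 0.0
[380.35176125 253.10893673] ((546.75146484375, -141.70245361328125), (140.89646911621094, 99.20268249511719), 87.99652099609375)
```

View pics/t2.png

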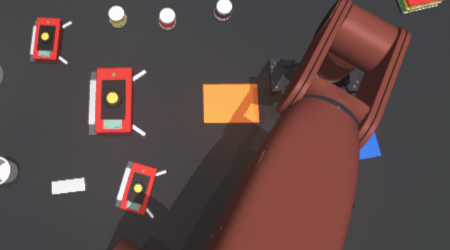

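The panel is square to the lane and about 2 mm off its line. The arm is clear of everything, with the blue panel far to the right at (370,147). Next: turn -90° and go behind the rear end.

```bash
python3 -m pendant '[[[0,0,0],[0,0,-0.077],0.4],[[0,0,0],[0,0,-0.077],0.4],[[0,0,0],[0,0,-0.077],0.4],[[0,0,0],[0,0,-0.077],0.4],[[0,0,0],[0,0,-0.077],0.4],[[0,0,0],[0,0,-0.077],0.4],[[0,0,0],[0,0,-0.077],0.4],[[0,0,0],[0,0,-0.077],0.4],[[0,0,0],[0,0,-0.077],0.4],[[0,0,0],[0,0,-0.077],0.4],[[-0.25,0.7,0],[0,0,-0.077],0.4],[[-0.25,0.7,0],[0,0,-0.077],0.4]]'
python3 -m pendant '[[[0,0,0],[0,0,-0.076],0.4],[[0,0,-0.7],[0,0,0],0.4],[[0,0,-0.7],[0,0,0],0.4],[[0,0,-0.5],[0,0,0],0.4],[[0,0,0],[0,0,0],0.4],[[0,0,0],[0,0,0],0.4]]'
```

```text
clock: 5.45
tcp_pos: [546.7, -241.0, 127.8]
tcp_rot: [0.001, 0.676, 0.737, 0.0]
wrist_force: [1.2, 1.0, -0.4]
grip_width: 61.4
grasp_force: 0.0
clock: 5.95
tcp_pos: [545.3, -239.9, 50.5]
tcp_rot: [-0.001, 0.716, 0.698, -0.0]
wrist_force: [1.1, 0.1, 0.9]
grip_width: 60.9
grasp_force: 0.0
```

```bash
python3 -m pendant '[[[0,0,-0.3],[0,0,0],0.4],[[0,0,-0.22],[0,0,0],0.4],[[0,0.25,0],[0,0,0],0.4],[[0,0.25,0],[0,0,0],0.4],[[0.01,0.3,0],[0,0,0],0.4],[[0.01,0.35,0],[0,0,0],0.4],[[0.01,0.35,0],[0,0,0],0.4],[[0.01,0.35,0],[0,0,0],0.4],[[0.01,0.35,0],[0,0,0],0.4],[[0.01,0.35,0],[0,0,0],0.4],[[0.01,0.35,0],[0,0,0],0.4],[[0.01,0.35,0],[0,0,0],0.4]]'
python3 -m pendant '[[[0.01,0.35,0],[0,0,0],0.4],[[0.01,0.35,0],[0,0,0],0.4],[[0.01,0.3,0],[0,0,0],0.4],[[0.01,0.2,0],[0,0,0],0.4],[[0,0.1,0],[0,0,0],0.4],[[0,0,0],[0,0,0],0.4],[[0,0,0],[0,0,0],0.4]]'
python3 - <<'E'
from plant import *;from h import *
T=snapshot("top")
cv2.imwrite("pics/t3.png",cv2.resize(T["image"][180:330,220:420,::-1],None,fx=3,fy=3))
for c in blobs(T,(8,150,120),(18,255,255),200,(270,180,450,320)):print(cen(c),rect(T,c,12))
E
```

```text
clock: 6.95
tcp_pos: [548.3, -109.4, 30.7]
tcp_rot: [0.0, 0.716, 0.698, 0.0]
wrist_force: [0.7, -1.7, 1.1]
grip_width: 61.1
grasp_force: 0.6
clock: 7.53
tcp_pos: [549.7, -58.6, 30.4]
tcp_rot: [-0.0, 0.716, 0.698, -0.0]
wrist_force: [0.1, 0.3, -0.3]
grip_width: 61.0
grasp_force: 0.0
[300.71063909 252.7091485 ] ((551.068603515625, 56.76226043701172), (76.853515625, 99.12926483154297), 87.99676513671875)
```

View pics/t3.png

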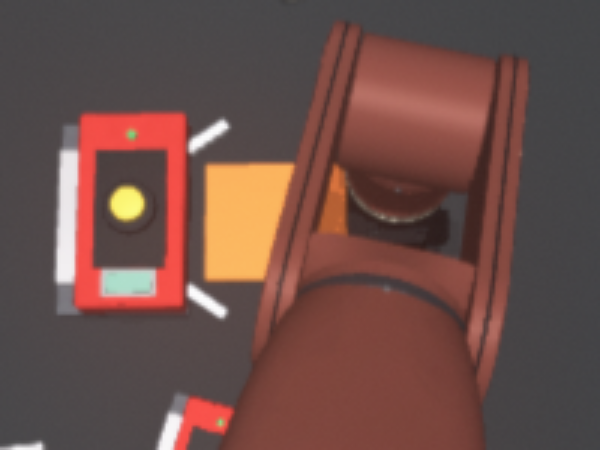

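The panel's front edge is at the mouth (crop x 205), between the wings, about 3 mm low of centre and square. Continuing with a slight +x drift.

```bash
python3 -m pendant '[[[0.01,0.2,0],[0,0,0],0.4],[[0.015,0.25,0],[0,0,0],0.4],[[0.015,0.25,0],[0,0,0],0.4],[[0.015,0.25,0],[0,0,0],0.4],[[0.015,0.25,0],[0,0,0],0.4],[[0.015,0.25,0],[0,0,0],0.4],[[0.015,0.25,0],[0,0,0],0.4],[[0.015,0.25,0],[0,0,0],0.4],[[0.01,0.2,0],[0,0,0],0.4],[[0.01,0.15,0],[0,0,0],0.4],[[0,0.1,0],[0,0,0],0.4],[[0,0,0],[0,0,0],0.4]]'
python3 -m pendant '[[[0,0.04,0],[0,0,0],0.4],[[0,0.04,0],[0,0,0],0.4],[[0,0.04,0],[0,0,0],0.4],[[0,0,0],[0,0,0],0.4]]'
python3 -m pendant '[[[0,0.04,0],[0,0,0],0.4],[[0,0.04,0],[0,0,0],0.4],[[0,0,0],[0,0,0],0.4]]'
```

```text
clock: 8.58
tcp_pos: [555.2, 38.0, 30.5]
tcp_rot: [-0.0, 0.716, 0.698, 0.0]
wrist_force: [0.2, -0.1, -0.4]
grip_width: 60.6
grasp_force: 0.0
clock: 8.92
tcp_pos: [555.2, 41.9, 30.6]
tcp_rot: [-0.0, 0.717, 0.697, 0.0]
wrist_force: [-0.7, 0.4, -0.2]
grip_width: 60.7
grasp_force: 0.0
clock: 9.17
tcp_pos: [555.2, 45.3, 30.6]
tcp_rot: [-0.0, 0.717, 0.698, 0.0]
wrist_force: [0.3, 0.4, -0.1]
grip_width: 60.8
grasp_force: 0.0
```

```bash
for i in 1; do python3 -m pendant '[[[0,0.05,0],[0,0,0],0.4],[[0,0.05,0],[0,0,0],0.4],[[0,0,0],[0,0,0],0.4]]'; python3 -m pendant '[[[0,0.05,0],[0,0,0],0.4],[[0,0,0],[0,0,0],0.4]]';python3 -m pendant '[[[0,0.05,0],[0,0,0],0.4],[[0,0,0],[0,0,0],0.4]]'; done
```

```text
clock: 9.42
tcp_pos: [555.0, 47.1, 30.6]
tcp_rot: [0.001, 0.716, 0.698, -0.002]
wrist_force: [-1.6, -10.0, 1.2]
grip_width: 60.9
grasp_force: 5.2
clock: 9.58
tcp_pos: [555.0, 47.4, 30.6]
tcp_rot: [0.002, 0.716, 0.698, -0.003]
wrist_force: [-2.4, -17.0, 1.7]
grip_width: 61.0
grasp_force: 8.8
clock: 9.75
tcp_pos: [555.0, 47.7, 30.7]
tcp_rot: [0.003, 0.716, 0.698, -0.004]
wrist_force: [-3.3, -25.0, 1.3]
grip_width: 60.8
grasp_force: 12.3
```

A firm stop at y≈47.5, where home is expected. Back off, rise and look.

```bash
python3 -m pendant '[[[0,-0.2,0],[0,0,0],0.4],[[0,-0.4,0],[0,0,0],0.4],[[0,-0.4,0.3],[0,0,0],-1],[[0,-0.5,1],[0,0,0],-1],[[0,-0.5,1],[0,0,0],-1],[[0,-0.5,1],[0,0,0],-1],[[0,-1,0],[0,0,0],-1],[[0,-1,0],[0,0,0],-1],[[0,-1,0],[0,0,0],-1],[[0,-0.5,0],[0,0,0],-1],[[0,0,0],[0,0,0],-1]]'
python3 - <<'E'
from plant import *;from h import *
T=snapshot("top");S=snapshot("scene")
cv2.imwrite("pics/t4.png",np.hstack([cv2.resize(T["image"][200:300,225:325,::-1],None,fx=4,fy=4),cv2.resize(S["image"][210:310,320:420,::-1],None,fx=4,fy=4)]))
for s,r in((T,(270,180,450,320)),(S,(270,200,450,320))):
  for c in blobs(s,(6,150,100),(18,255,255),100,r):print(cen(c),rect(s,c,12))
y1=blobs(T,(20,110,90),(38,255,255),10,(250,235,275,262));y2=blobs(S,(22,150,120),(33,255,255),20,(350,240,390,275))
print(tri(T,cen(y1[0]),S,cen(y2[0])))
E
```

```text
clock: 10.67
tcp_pos: [555.2, -187.0, 154.8]
tcp_rot: [0.001, 0.718, 0.696, -0.0]
wrist_force: [-0.0, -0.3, 0.2]
grip_width: 8.6
grasp_force: 0.0
[291.98726394 253.        ] ((554.6862182617188, 85.07412719726562), (51.80592346191406, 99.7295150756836), 88.57740020751953)
[340.58482143 264.83234127] ((554.9683837890625, 78.83104705810547), (39.23489761352539, 103.3602523803711), 89.46924591064453)
[558.32108717 155.27931584  72.65029252]
```

View pics/t4.png

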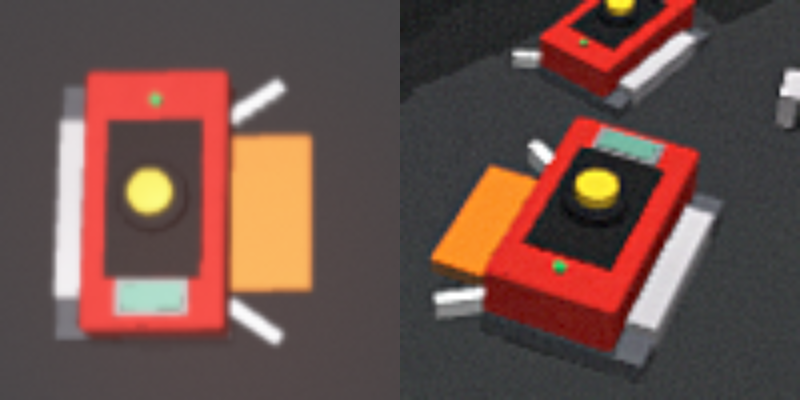

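Panel home: rear edge at y=59.2, square, and centred between the wings (crop 233-312). Button is at about (558,155), z about 71. Now I move over it.

```bash
python3 -m pendant '[[[0,0.5,0],[0,0,0],-1],[[0,0.9,0],[0,0,0],-1],[[0,0.9,0],[0,0,0],-1],[[0,0.9,0],[0,0,0],-1],[[0,0.9,0],[0,0,0],-1],[[0,0.9,0],[0,0,0],-1],[[0,0.9,0],[0,0,0],-1],[[0,0.9,0],[0,0,0],-1],[[0.08,0.9,0],[0,0,0],-1],[[0,0.85,0],[0,0,0],-1],[[0,0,-0.5],[0,0,0],-1],[[0,0,0],[0,0,0],-1]]'
python3 -m pendant '[[[0,0,-0.4],[0,0,0],-1],[[0,0,-0.2],[0,0,0],-1],[[0,0,0],[0,0,0],-1],[[0,0,0],[0,0,0],-1]]'
```

```text
clock: 11.77
tcp_pos: [555.3, 162.8, 131.4]
tcp_rot: [-0.002, 0.715, 0.7, -0.002]
wrist_force: [-1.5, -0.6, -1.8]
grip_width: 0.2
grasp_force: 0.0
clock: 12.1
tcp_pos: [557.6, 159.0, 109.9]
tcp_rot: [-0.001, 0.717, 0.697, -0.001]
wrist_force: [0.2, -0.4, 0.4]
grip_width: 0.5
grasp_force: 0.0
```

```bash
python3 -m pendant '[[[0,-0.09,-0.1],[0,0,0],-1],[[0,0,-0.1],[0,0,0],-1],[[0,0,-0.1],[0,0,0],-1],[[0,0,0],[0,0,0],-1],[[0,0,0],[0,0,0],-1]]'; python3 -m pendant '[[[0,0,-0.08],[0,0,0],-1],[[0,0,0],[0,0,0],-1],[[0,0,0],[0,0,0],-1]]'; python3 -m pendant '[[[0,0,-0.08],[0,0,0],-1],[[0,0,0],[0,0,0],-1],[[0,0,0],[0,0,0],-1]]'
```

```text
clock: 12.52
tcp_pos: [559.0, 155.1, 98.9]
tcp_rot: [0.001, 0.717, 0.697, 0.0]
wrist_force: [0.4, -1.5, 3.0]
grip_width: 0.6
grasp_force: 1.7
clock: 12.77
tcp_pos: [559.2, 155.4, 96.4]
tcp_rot: [0.001, 0.716, 0.698, 0.0]
wrist_force: [-1.7, -3.4, 8.9]
grip_width: 0.4
grasp_force: 4.0
clock: 13.02
tcp_pos: [559.4, 155.4, 96.0]
tcp_rot: [0.001, 0.716, 0.698, 0.0]
wrist_force: [-10.9, -4.6, 26.3]
grip_width: 0.5
grasp_force: 13.5
```

Bottomed at 26 N. Release and rise clear, then check.

```bash
python3 -m pendant '[[[0,0,0],[0,0,0],-1],[[0,0,0.2],[0,0,0],-1],[[0,0,0.4],[0,0,0],-1],[[0,0,0.8],[0,0,0],-1],[[0,0,0.8],[0,0,0],-1],[[0,-1,0.5],[0,0,0],-1],[[0,-1,0],[0,0,0],-1],[[0,-1,0],[0,0,0],-1],[[0,-1,0],[0,0,0],-1],[[0,-1,0],[0,0,0],-1],[[0,-1,0],[0,0,0],-1],[[0,-1,0],[0,0,0],-1]]'
python3 -m pendant '[[[0,-0.6,0],[0,0,0],-1],[[0,0,0],[0,0,0],-1],[[0,0,0],[0,0,0],-1],[[0,0,0],[0,0,0],-1]]'
python3 - <<'E'
from plant import *;from h import *
T=snapshot("top");S=snapshot("scene")
cv2.imwrite("pics/s5.png",S["image"][:,:,::-1])
for c in blobs(T,(6,150,100),(18,255,255),100,(270,180,450,320)):print(cen(c),rect(T,c,12))
y1=blobs(T,(20,110,90),(38,255,255),10,(250,235,275,262));y2=blobs(S,(22,150,120),(33,255,255),20,(350,240,390,275))
print(tri(T,cen(y1[0]),S,cen(y2[0])))
E
```

```text
clock: 14.02
tcp_pos: [557.9, -122.9, 198.2]
tcp_rot: [-0.0, 0.716, 0.698, 0.0]
wrist_force: [1.9, 0.9, -0.5]
grip_width: 0.1
grasp_force: 0.0
clock: 14.35
tcp_pos: [558.1, -144.7, 198.0]
tcp_rot: [-0.001, 0.717, 0.698, 0.0]
wrist_force: [0.3, 0.6, -0.0]
grip_width: 0.1
grasp_force: 0.0
[291.98726394 253.        ] ((554.6862182617188, 85.07412719726562), (51.80592346191406, 99.7295150756836), 88.57740020751953)
[558.36073597 155.22948717  72.79385916]
```

View pics/s5.png

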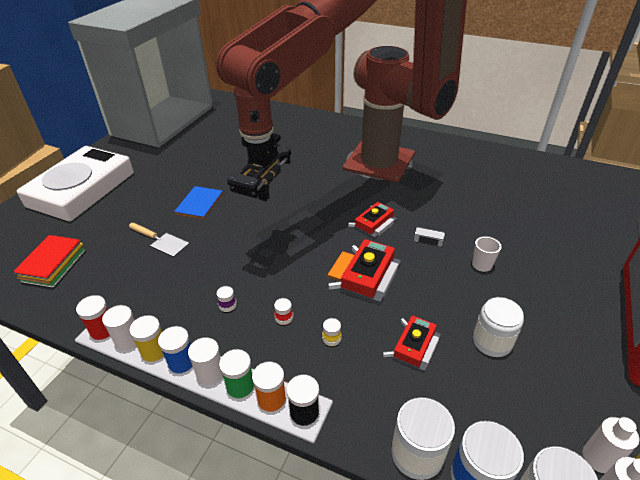

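The panel is unmoved at home, at about (342,265). The button is up at (369,257), the other things are where they were, and the arm is clear.

```bash
python3 -c "
from plant import *
print(sign_off())"
```

```text
the job is handed in; nothing more can be done
None
```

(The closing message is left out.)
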